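# Shut the lids of a row of component boxes

### The job

Shut the row of small component boxes so that no parts spill: begin at the end of the row where a hinge comes first, and run your fingertips along over the lids with a light touch, so that each lid folds down away from its hinge and clicks shut, one after the other to the last box. Lift nothing, do not shove the row along the bench, and leave the tweezers, the screwdriver and the syringe beside it alone.

Things in the scene. Friction and masses are not known exactly. Their poses are not given: they have to be found in the camera images.
- box_row: Low aluminium channel, 52 x 214 mm, 0.9 kg, loose on rubber feet, with five grey open boxes fixed in it, each 41 mm across the row and 37 mm along it, walls up to 18 mm above the bench. Origin: centre of the channel's underside on the bench, z up. The row runs along y: box 1 is centred at y = +80 mm, then +40, 0, -40 and box 5 at -80 mm. Each box has a blue lid, hinged on its box's +y side.
- lid_1 (a joint): Angle of box 1's lid, rad: 0 shut, 1.75 fully open, starts 0.7 to 1.35. Lid: blue plate 40 mm across the row, 36 mm long, 2 mm thick. Hinge line parallel to the row's x axis, 18 mm to the +y side of its box's centre, 19 mm above the bench; the lid reaches from it towards -y, so an open lid's free edge stands up and leans towards -y. Shut, its top face is 20.2 mm above the bench.
- lid_2 (a joint): Angle of box 2's lid, as lid_1. A lid stays at the angle it is left at (hinge friction 0.004 N m), but its last 0.17 rad meet a spring catch: about 3 N down on the free edge (6 N half-way along the lid) pushes it past. Below about 0.07 rad (free edge under 2.5 mm above shut) the catch pulls it shut and keeps it so.
- lid_3 (a joint): Angle of box 3's lid, rad; same lid, hinge and catch as lid_1 and lid_2. Beside each hinge, on its +y side, a small grey slope rises to 20.7 mm above the bench, so that fingertips sliding towards -y ride over the hinge. Open lids stand at most 56 mm above the bench. Lids and boxes are smooth (friction about 0.3); the channel slides at about 9 N of sideways push.
- lid_4 (a joint): Angle of box 4's lid, rad; same lid, hinge and catch as lid_1 and lid_2.
- lid_5 (a joint): Angle of box 5's lid, rad; same lid, hinge and catch as lid_1 and lid_2.
- tweezers: Steel tweezers, 126 x 14 x 9 mm, lying loose beside the row on its -x side, 55 mm or more from its centre line; origin centre of the underside, long axis x. Leave alone.
- driver_blue: Blue precision screwdriver, 142 x 12 x 12 mm, lying loose beside the row on its +x side, 55 mm or more from its centre line; origin centre of the underside, long axis x. Leave alone.
- syringe: Paste syringe, 93 x 22 x 13 mm, lying loose beside the row on its +x side, 50 mm or more from its centre line; origin centre of the underside, long axis x. Leave alone.

How it is judged:
On the way, in this order (a step that is already met when the one before it is completed fails the run):
1. the lid of box 1 (the first from the hinge end) is shut (value of joint lid_1 below 0.05 rad), for 0.1 s.
2. then the lid of box 2 (value of joint lid_2 below 0.05 rad), for 0.1 s.
3. then the lid of box 3 (value of joint lid_3 below 0.05 rad), for 0.1 s.
4. then the lid of box 4 (value of joint lid_4 below 0.05 rad), for 0.1 s.
5. then the lid of box 5 (value of joint lid_5 below 0.05 rad), for 0.1 s.
At the end, for the whole second after the job is handed in: All five lids are latched shut (within 0.05 rad), the row stands flat and at rest within 20 mm of where it stood, and the tweezers, screwdriver and syringe lie within 20 mm of where they lay (value of joint each of lid_1, lid_2, lid_3, lid_4, lid_5 below 0.05 rad and distance of each of box_row, tweezers, driver_blue, syringe from where it was at the start of the episode below 0.02 m and angle between box_row's own z axis and vertical below 0.05 rad and linear speed of box_row below 0.01 m/s); the robot touches nothing.
It fails at once if the row of boxes is lifted or tipped off the bench (height (world z) of box_row above 0.008 m or angle between box_row's own z axis and vertical above 0.1 rad).
It fails at once if the row of boxes is shoved more than 20 mm (distance of box_row from where it was at the start of the episode above 0.02 m).
It fails at once if the fingers press on the boxes with more than 25 N (contact force between the fingers and box_row above 25 N).
It fails at once if the tweezers, the screwdriver or the syringe is disturbed or picked up (distance of any of tweezers, driver_blue, syringe from where it was at the start of the episode above 0.02 m).
It also fails if it takes over 42 s, if anything falls off the work surface, if the arm or the gripper's body presses on something with over 40 N, if the wrist force passes 120 N, or if a joint passes its speed limit or range.

### The arm

A 7-joint arm with a two-finger parallel gripper is mounted at the origin on a cart in front of the work surface, level with it; the furniture and walls round the work are solid. World frame = base frame: x ahead of the robot, y to its left, z up, the work surface at z = 0. Lengths are in m, angles in rad, forces in N, time in s.
With the tool pointing down it reaches from about 0.35 to 0.9 m from the base axis. Payload 19.9 kg.
Tool frame: the origin (TCP) lies between the finger pads; the fingertips stand 19 mm ahead of it and the grasp point (between the pads) is the TCP; z points along the fingers, y is the line along which they close (so a half turn about z gives the same grasp; the last joint's range is limited). The gripper opens to 94 mm and grips with 3 to 60 N. Pads are 16 mm wide; open, the fingers measure 119 mm over their backs; the gripper's body (75 mm by 177 mm) begins 78 mm behind the grasp point.
Start: joints at [-0.042, 0.417, -0.01, 1.614, 0.005, 1.111, -0.053], TCP at [0.625, 0, 0.224] pointing down, gripper open.
Joint ranges: [-2.81, 2.81], [-0.39, 2.02], [-1.27, 1.25], [0.06, 2.57], [-1.19, 4.33], [0.19, 2], [-2.82, 2.82]. Speed limits (rad/s): [1.89, 1.89, 2.39, 2.39, 3.01, 3.01, 3.01].

### API

Orientations are given as a 3x3 rotation matrix whose columns are the frame's x, y, z axes.
In Python, from rig import robot gives the robot as it stands. Calls block until the motion is done:
- robot.move_ptp(position, orientation): joint-space move of the TCP to a pose.
- robot.move_linear(position, velocity=0.15, frame=None, threshold=None): straight line of the TCP; frame=None keeps the orientation; velocity is the mean speed in m/s. With threshold (N) it stops when the force on the tool has changed by that much, and returns True; else False.
- robot.goto_joints(angles): joint-space move.
- robot.gripper_to(opening): finger opening in m; the grip force is fixed at half the most; returns when the fingers have stopped.
- robot.pause(seconds).
- robot.ik(position, orientation): joint angles nearest the present ones, or None.
- robot.get_state(): the state.
- robot.grab_frame(name): name is "scene" or "side" or "wrist"; returns the picture (400x640x3 uint8, red, green, blue); there is no depth.
- robot.camera_info(name): a dict with "fx", "fy", "cx", "cy" (pixels), "dist" ([k1, k2, p1, p2, k3] as OpenCV has them; the pictures are not rectified), "rvec" (rotation vector, rad) and "tvec" (3), from world to camera coordinates, as OpenCV has them. Camera axes: x right, y down, z forward; pixel columns grow to the right and rows downward; lengths in m; the calibration is good to about 2 mm. A picture is of the moment at which its call begins: read the wrist's pose just before it. camera_info takes no time and is no camera call; for the wrist camera it gives the pose at the moment of the call.
A pose or a line that the arm cannot do raises robot.PlanningError and nothing moves.
- robot.sign_off(): hands the job in; it is judged then, once.
The state is a dict: "time": time; "qpos": joint angles; "joint_vel": joint speeds; "effort": joint torques, N m; "ee_pos": TCP position; "tool_rot": TCP orientation; "force": force on the tool from outside, world axes, zero at the start; "moment": the same for the moment, N m; "opening": finger opening in m; "grasp_force": force on a finger pad.
Only numpy, scipy, OpenCV 4.12 (cv2) and the standard library are available. Lean on these libraries where they do the work, as an engineer would, in place of code of your own. Each camera call takes 0.05 s, during which the arm holds its last target. There are 200 camera calls.

## Working session

There is one attempt and no reset: what is moved stays moved. The work goes in short steps, each a Python script; the robot and the scene stay as the last script left them, time stands still between calls to the robot, and variables do not carry over. Pictures are saved under pics/ and viewed, at most 10 in all, crops included, and the job is handed in when it is done.

```bash
mkdir -p pics
python3 - <<'E'
from rig import robot
import cv2
for n in ("scene","wrist"):
    f=robot.grab_frame(n); cv2.imwrite(f"pics/{n}0.png",f[:,:,::-1]); i=robot.camera_info(n); print(n,i)
print(robot.get_state()["time"],robot.get_state()["tool_rot"])
E
```

```text
scene {'fx': 432.74597567681263, 'fy': 432.74597567681263, 'cx': 314.4760445980927, 'cy': 194.82921056870993, 'dist': array([-0.06319275,  0.        ,  0.        ,  0.        ,  0.        ]), 'rvec': array([ 1.97917098, -1.24812698,  0.55014713]), 'tvec': array([-0.32505216,  0.32638173,  0.5313821 ])}
wrist {'fx': 299.9319764732146, 'fy': 299.9319764732146, 'cx': 320.7059180464405, 'cy': 197.91547365930904, 'dist': array([-0.04887795,  0.        ,  0.        ,  0.        ,  0.        ]), 'rvec': array([-2.87257664e+00, -6.57632275e-04,  9.32080679e-04]), 'tvec': array([-0.62529328, -0.0283016 ,  0.39088787])}
0.1 [[-2.85812899e-05  9.99999438e-01 -1.05941142e-03]
 [ 9.99999996e-01  2.84955702e-05 -8.09275200e-05]
 [-8.08972860e-05 -1.05941373e-03 -9.99999436e-01]]
```

View pics/scene0.png

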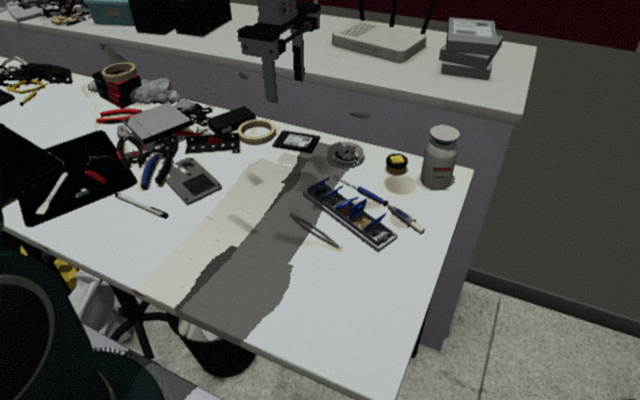

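View pics/wrist0.png

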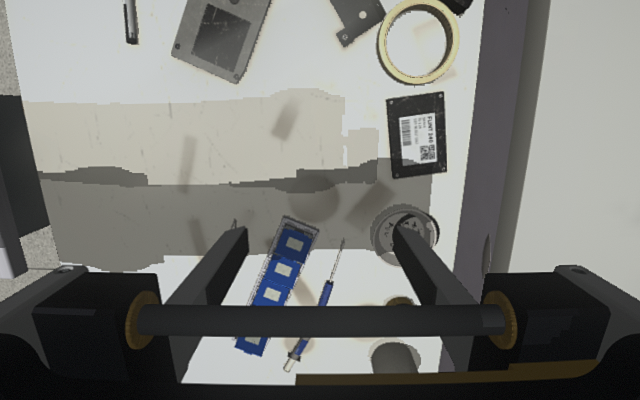

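The scene view shows the row from about (307,185) to (393,240), with the tweezers at (315,230) and the driver and syringe at about (370,190) and (405,215). In the wrist view the row runs from (300,220) to (250,350), partly hidden by the gripper. I'll move so the wrist camera sees all of it.

Run:
```python
from rig import robot
import cv2,numpy as np
s=robot.get_state(); R=s["tool_rot"]
robot.move_ptp([0.57,-0.20,0.23],R)
i=robot.camera_info("wrist"); f=robot.grab_frame("wrist"); np.savez("w1.npz",f=f,**i); cv2.imwrite("pics/wrist1.png",f[:,:,::-1])
g=robot.grab_frame("scene");np.savez("s1.npz",f=g,**robot.camera_info("scene"))
c=g[165:260,285:440,::-1]; cv2.imwrite("pics/scene1c.png",cv2.resize(c,None,fx=5,fy=5,interpolation=cv2.INTER_CUBIC))
print(robot.get_state()["time"])
```

```text
1.0417
```

View pics/wrist1.png

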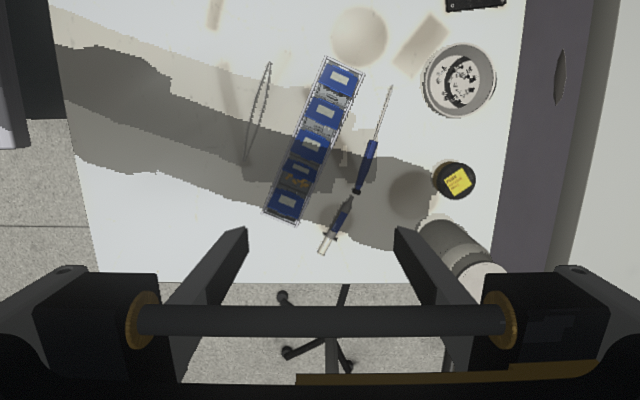

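View pics/scene1c.png

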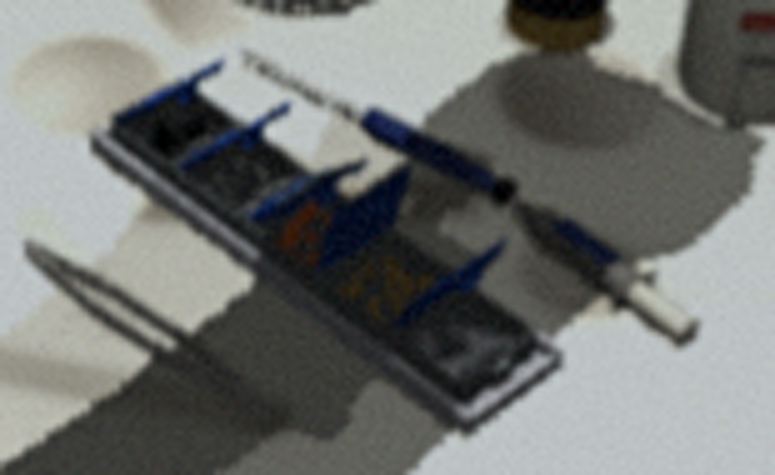

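The wrist view shows the whole row: its +y (hinge) end is at the top, corners near (327,57) and (366,73), and its other end is near (262,210) and (298,224). The scene crop confirms that each lid stands at the upper-left side of its box, so box 1 is the far (world +y) one. I'll enlarge the wrist crop to read the channel corners.

Run:
```python
import cv2,numpy as np
f=np.load("w1.npz")["f"]
c=f[50:235,240:400,::-1]; cv2.imwrite("pics/w1c.png",cv2.resize(c,None,fx=3.2,fy=3.2,interpolation=cv2.INTER_CUBIC))
```

```text
(no output)
```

View pics/w1c.png

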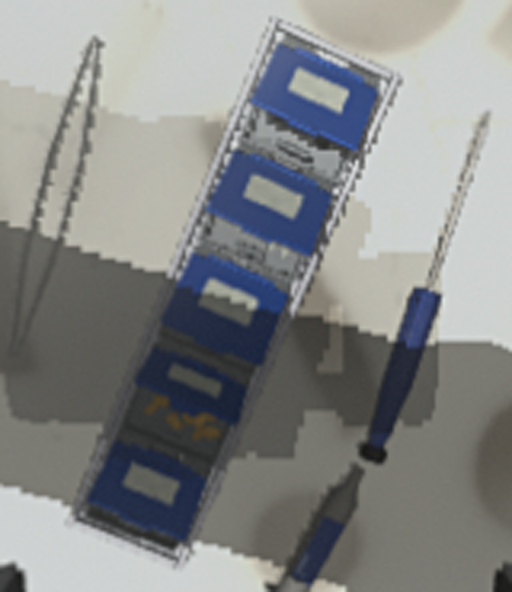

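The crop shows the channel's corners at about (277,20), (400,77), (182,565) and (73,517). The hinges are on the upper sides, and the contents show below each lid. I'll cast these onto a low plane and check them against 52 x 214 mm.

```bash
cat > h.py <<'E'
import cv2,numpy as np
def cast(p,d,z):
    K=np.array([[d["fx"],0,d["cx"]],[0,d["fy"],d["cy"]],[0,0,1]])
    u=cv2.undistortPoints(np.array(p,float).reshape(-1,1,2),K,d["dist"]).reshape(-1,2)
    R=cv2.Rodrigues(d["rvec"])[0]; C=-R.T@d["tvec"]
    r=np.c_[u,np.ones(len(u))]@R
    return C+r*((z-C[2])/r[:,2])[:,None]
E
python3 - <<'E'
from h import *
d=np.load("w1.npz")
p=np.array([(277,20),(400,77),(182,565),(73,517)])/3.2+[240,50]-0.35
for z in (0,.006,.01,.015):
    P=cast(p,d,z)[:,:2]; a=P[:2].mean(0)-P[2:].mean(0)
    print(z,P.round(4).tolist(),"c",P.mean(0),"L,W",np.linalg.norm(P-np.roll(P,-1,0),axis=1).round(4),"ydir",np.degrees(np.arctan2(a[1],a[0])))
q=np.array([(97,40),(15,350),(487,115),(375,460),(270,590)])/3.2+[240,50]
print(cast(q,d,0.005))
E
```

```text
0 [[0.5774, -0.052], [0.6245, -0.0722], [0.5375, -0.2703], [0.4913, -0.2485]] c [ 0.55769557 -0.16074841] L,W [0.0512 0.2163 0.0511 0.2145] ydir 66.32451411610434
0.006 [[0.5773, -0.0531], [0.6236, -0.073], [0.5381, -0.268], [0.4926, -0.2466]] c [ 0.55790196 -0.1601564 ] L,W [0.0504 0.213  0.0503 0.2112] ydir 66.32451411610434
0.01 [[0.5773, -0.0538], [0.6231, -0.0735], [0.5384, -0.2665], [0.4934, -0.2453]] c [ 0.55803955 -0.15976173] L,W [0.0499 0.2108 0.0497 0.209 ] ydir 66.32451411610437
0.015 [[0.5772, -0.0547], [0.6224, -0.0741], [0.5388, -0.2646], [0.4944, -0.2437]] c [ 0.55821155 -0.15926838] L,W [0.0492 0.208  0.0491 0.2063] ydir 66.32451411610434
[[ 0.51049702 -0.06019243  0.005     ]
 [ 0.47280666 -0.17670297  0.005     ]
 [ 0.65788513 -0.08660845  0.005     ]
 [ 0.61940718 -0.2223676   0.005     ]
 [ 0.5761234  -0.28027882  0.005     ]]
```

The corners give 51 x 215 mm, which matches. The centre is (0.558, -0.160), with row +y at 66.3°. My plan for each lid with closed fingers is to fold it with the tips at about 27 mm, then press gently near its free edge down to about 21 mm. I'll do box 1 first and check.

```bash
cat >> h.py <<'E'
from rig import robot
c=np.array([.5578,-.1603]); a=np.radians(66.3); Y=np.array([np.cos(a),np.sin(a)]); X=np.array([Y[1],-Y[0]])
R=np.column_stack([np.r_[Y,0],np.r_[X,0],[0,0,-1]])
def P(y,tip): return np.r_[c+y*Y,tip+.019]
def shut(k):
    yh=80-40*(k-1)+18; ye=(yh-31+8)/1000
    t1=robot.move_linear(P(ye,.027),velocity=.05,threshold=8)
    f1=robot.get_state()["force"]
    t2=robot.move_linear(P(ye,.0208),velocity=.02,threshold=12)
    s=robot.get_state(); robot.pause(.15)
    print(k,t1,f1.round(1),t2,s["force"].round(1),robot.get_state()["force"].round(1),s["ee_pos"].round(4),round(s["time"],2))
    robot.move_linear(P(ye,.027),velocity=.04)
E
python3 - <<'E'
from h import *
robot.gripper_to(0)
robot.move_ptp(P(.130,.08),R); robot.move_linear(P(.130,.027))
print(robot.get_state()["opening"],robot.get_state()["force"])
shut(1)
g=robot.grab_frame("scene"); cv2.imwrite("pics/s2.png",cv2.resize(g[120:260,250:440,::-1],None,fx=4,fy=4,interpolation=cv2.INTER_CUBIC))
E
```

```text
0.00039823053028406667 [ 0.13539904 -0.02523159 -0.45866629]
1 False [-0.1  0.   0.1] False [-0.1 -0.  -0.1] [-0.  -0.2  1.3] [ 0.5879 -0.0915  0.0396] 5.52
```

View pics/s2.png

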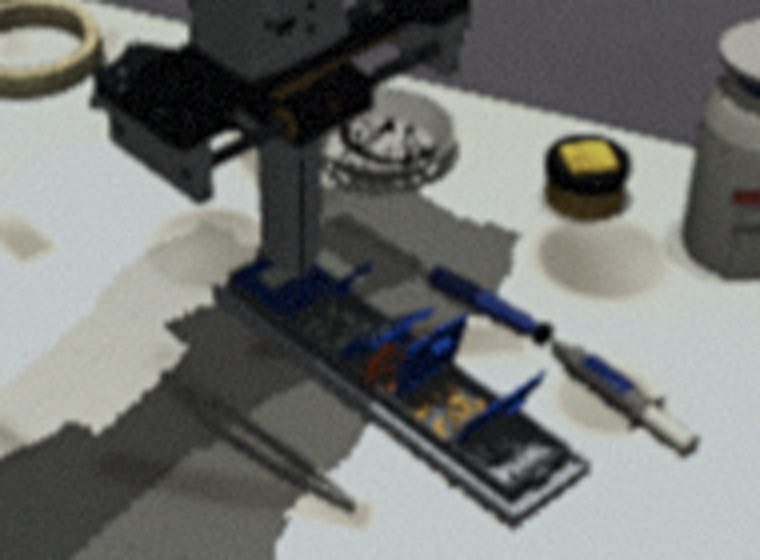

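Lid 1 lies flat around (280,290), the fingers stand on it, and lids 2–5 are still up. The row hasn't moved and the forces are tiny, so I'll continue down the row.

Run:
```python
from h import *
for k in (2,3,4,5): shut(k)
robot.move_linear(P(-.085,.13),velocity=.15)
robot.move_ptp([0.57,-0.20,0.23],R)
robot.move_ptp([0.57,-0.20,0.23],np.array([[0,1,0],[1,0,0],[0,0,-1.]]))
f=robot.grab_frame("wrist")
cv2.imwrite("pics/w3.png",cv2.resize(f[50:235,240:400,::-1],None,fx=3.2,fy=3.2,interpolation=cv2.INTER_CUBIC))
g=robot.grab_frame("scene"); cv2.imwrite("pics/s3.png",cv2.resize(g[165:260,285:440,::-1],None,fx=5,fy=5,interpolation=cv2.INTER_CUBIC))
print(robot.get_state()["time"])
```

```text
2 False [-0.  -0.4  0.1] False [ 0.8 -0.6  0.5] [-0.8  0.5  0.1] [ 0.5718 -0.1281  0.0396] 7.43
3 False [-0.2  0.1  0.3] False [-0.2  0.9 -0.2] [ 0.1 -0.   0.1] [ 0.5557 -0.1647  0.0395] 9.3
4 False [-0.  -0.2 -0.1] False [-0.6 -0.4  0.9] [ 0.3 -0.6  0.1] [ 0.5397 -0.2013  0.0395] 11.17
5 False [ 0.6  0.2 -0.2] False [ 0.5  0.1 -0.1] [-0.3  0.3  0. ] [ 0.5236 -0.238   0.0396] 13.03
15.3833
```

View pics/w3.png

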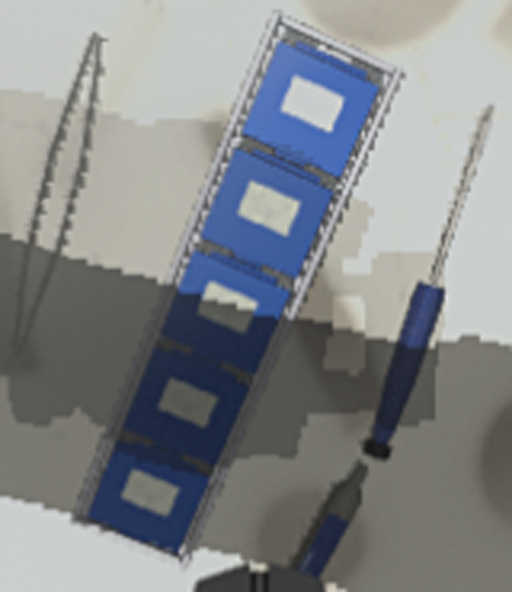

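View pics/s3.png

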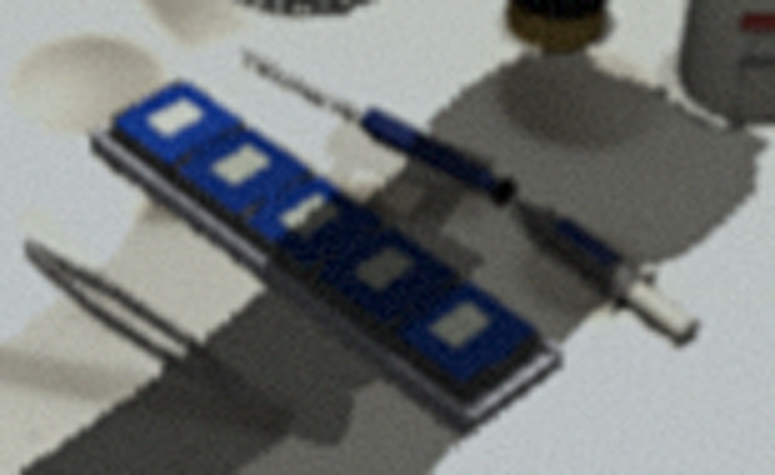

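All five lids lie flat and evenly spaced in both views. The channel corners are within about 1 px of where they were, the tools haven't moved, and the gripper is clear.

```bash
python3 -c "
from rig import robot
print(robot.sign_off())"
```

```text
the job is handed in; nothing more can be done
None
```

I closed all five lids in order from the hinge end and handed the job in at about 15 s of the 42 s. The last pictures show every lid flat and the row, tweezers, screwdriver and syringe where they were; the sign-off returned no verdict.

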